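# Set the transport lock of a lamp module

## Task

Get the lamp module on the bench ready for carrying: slide its transport lock, the flat bar grip, along its track until it is fully home against the raised stop block at the track's end, then let go of it. Leave the other slide, the one with the round knob, where it is.

Things in the scene. Friction and masses are not known exactly. Their poses are not given: they have to be found in the camera images.
- module: Lamp module: a low white box, 220 (x) x 200 (y) mm and 75 mm tall, fixed to the bench, turned any way round; origin at the centre of its underside. On its flat top: two equal parallel slide tracks along its y, 80 mm apart, at x = -65 and +15 mm (either may be the lock), and a row of four round black lamp heads (42 mm diameter, 12 mm tall) at x = +78 mm.
- lock_grip (a point): Centre of the top face of the transport lock's grip, 130.5 mm above the bench; travels with it. An upright flat black bar, 34 mm wide across its track, 14 mm thick along it, 45 mm tall. Axes: y along the track to the stop block (the way to slide), x across, z up. Starts 45 to 90 mm short of home; slides on 2 to 4 N friction, no spring or detent, stays where left.
- lock_stop (a point): Fixed point on the lock's track: where lock_grip is when the lock is fully home. Axes as lock_grip. Track: aluminium plate 40 x 156 mm, its top 85 mm above the bench. At its home end stands a steel stop block, 40 mm across the track, 16 mm along it, 8 mm tall above the plate, its near face 8 mm beyond this point along y; the other end has no block.
- selector_grip (a point): Centre of the top face of the other slide's grip, the lamp selector: a round upright black knob, 26 mm in diameter and 45 mm tall, on an equal track parallel to the lock's, 80 mm from it, with its block at the same end. It stands anywhere in the middle of its track, moves easily, and must stay where it is (within 12 mm).

How it is judged:
At the end, for the whole second after the job is handed in: The transport lock stands at its end stop, within 10 mm of fully home along its track, and stays there; the round knob's slide is within 12 mm of where it began (y of lock_grip in the frame of lock_stop above -0.01 m and distance of selector_grip from where it was at the start of the episode below 0.012 m); the robot touches nothing.
It fails at once if the slide with the round knob is moved by more than 12 mm (distance of selector_grip from where it was at the start of the episode above 0.012 m).
It also fails if it takes over 32 s, if anything falls off the work surface, if the arm or the gripper's body presses on something with over 40 N, if the wrist force passes 120 N, or if a joint passes its speed limit or range.

## Robot

A 7-joint arm with a two-finger parallel gripper is mounted at the origin on the work surface. World frame = base frame: x ahead of the robot, y to its left, z up, the work surface at z = 0. Lengths are in m, angles in rad, forces in N, time in s.
With the tool pointing down it reaches from about 0.4 to 0.875 m from the base axis. Payload 6.5 kg.
Tool frame: the origin (TCP) lies between the finger pads; the fingertips stand 22 mm ahead of it and the grasp point (between the pads) lies 3 mm ahead of it; z points along the fingers, y is the line along which they close (so a half turn about z gives the same grasp; the last joint's range is limited). The gripper opens to 85 mm and grips with 20 to 120 N. Pads are 22 mm wide; open, the fingers measure 114 mm over their backs; the gripper's body (76 mm by 85 mm) begins 54 mm behind the grasp point. The pads swing forward as they close: fully open they stand 13 mm farther back than shut.
Start: joints at [-1.286, 0.536, -0.004, 1.538, 0.003, 1.067, -0.071], TCP at [0.223, 0.61, 0.253] pointing down, gripper open.
Joint ranges: [-2.7, 2.7], [-0.37, 2.16], [-1.27, 1.26], [0.24, 2.4], [-1.31, 4.45], [0.19, 1.91], [-2.76, 2.76]. Speed limits (rad/s): [2.39, 2.39, 3.14, 3.14, 3.14, 3.14, 3.14].

## Interface

Orientations are given as a 3x3 rotation matrix whose columns are the frame's x, y, z axes.
In Python, from station import ctrl, eyes, sense gives the robot as it stands (ctrl), with the cameras (eyes) and the readings as plain functions.
- The arm moves only by the tool drive_effector, called after ">>>" by a JSON object that holds its "method" and its "body". Schema: {"type":"object","properties":{"motion":{"type":"array","items":{"type":"array","prefixItems":[{"type":"array","items":{"type":"number"},"minItems":3,"maxItems":3},{"type":"array","items":{"type":"number"},"minItems":3,"maxItems":3},{"type":"number"}],"minItems":3,"maxItems":3},"minItems":1,"maxItems":5},"only":{"type":"string"},"quiet":{"type":"boolean"},"lines":{"type":"string"}},"required":["motion"],"additionalProperties":false}. motion is a list of rows, 1 to 5 of them, each written [[dx, dy, dz], [rx, ry, rz], opening]: dx, dy, dz in cm, then a rotation vector rx, ry, rz in units of 0.25 rad, then the finger opening in m; each row is the pose to reach, as a shift and turn from the pose commanded when the call began, along the tool's axes at that moment; what a row does not reach only later rows make up. A row lasts 1/12 s, in which the tool goes at most 0.0417 m and 0.125 rad, less where a joint would pass 70% of its speed; a pose out of reach is approached as far as the arm can. The fingers move at their own pace and stop on an object; the grip force is fixed at half the most. Time passes only in rows, so rows that do not move let the fingers close. The tool returns the time, the measured TCP pose, the force, the opening and the grip force at its end. only (a regular expression) keeps the lines of the reply that match it, lines (a string "A,B") keeps lines A to B, and quiet returns only ok. Input that does not fit is refused with a message, and nothing moves.
- sense(): the state, without advancing time (a new reading comes with each control period).
- eyes.camera(name): name is "side" or "top"; returns the picture (400x640x3 uint8, red, green, blue); there is no depth.
- eyes.get_calibration(name): a dict with "fx", "fy", "cx", "cy" (pixels), "k1" (the pictures are not rectified: a ray, as slopes to the right and down, at radius r is drawn at 1 + k1 r^2 times it, then the intrinsics apply), "cam_to_world" (4x4, takes a point from camera to world coordinates). Camera axes: x right, y down, z forward; pixel columns grow to the right and rows downward; lengths in m; the calibration is good to about 2 mm. A picture is of the moment at which its call begins. get_calibration takes no time and is no camera call.
- ctrl.close_job(): hands the job in; it is judged then, once.
The state is a dict: "t": time; "qpos": joint angles; "qd": joint speeds; "tau": joint torques, N m; "ee_pos": TCP position; "ee_rot": TCP orientation; "ft_force": force on the tool from outside, world axes, zero at the start; "torque": the same for the moment, N m; "width": finger opening in m; "grasp_force": force on a finger pad.
Only numpy, scipy, OpenCV 4.12 (cv2) and the standard library are available. Lean on these libraries where they do the work, as an engineer would, in place of code of your own. Each camera call takes 0.05 s, during which the arm holds its last target. There are 200 camera calls.

## Working session

There is one attempt and no reset: what is moved stays moved. The work goes in short steps, Python scripts to look and compute and a tool call to move; the robot and the scene stay as the last step left them, time stands still between calls to the robot, and variables do not carry over. Pictures are saved under pics/ and viewed, at most 10 in all, crops included, and the job is handed in when it is done.

```bash
ls; mkdir -p pics
```

Run:
```python
from station import ctrl, eyes, sense
import cv2
s=sense();print(s['t'],s['ee_pos'],s['ee_rot'],s['width'])
for n in('side','top'):
    im=eyes.camera(n);cv2.imwrite(f'pics/{n}0.png',im[...,::-1]);print(eyes.get_calibration(n))
```

```text
pics
station.py
0.0 [0.22319202 0.6098526  0.25239658] [[-9.39116262e-01  3.43599244e-01 -4.52956188e-04]
 [ 3.43599507e-01  9.39114749e-01 -1.69300964e-03]
 [-1.56338995e-04 -1.74556841e-03 -9.99998464e-01]] 0.08554233531325377
{'fx': 427.75025896785326, 'fy': 427.75025896785326, 'cx': 318.5728780644722, 'cy': 205.3835238512174, 'k1': -0.07617117417452228, 'cam_to_world': array([[-0.95671114, -0.17387371,  0.23339177,  0.43225773],
       [-0.2907556 ,  0.53561489, -0.79282903,  0.53093801],
       [ 0.01284402, -0.82636833, -0.56298349,  0.46221987],
       [ 0.        ,  0.        ,  0.        ,  1.        ]])}
{'fx': 441.4425009013073, 'fy': 441.4425009013073, 'cx': 318.9435700711615, 'cy': 195.56124910836877, 'k1': -0.07659291634338039, 'cam_to_world': array([[ 0.0291524 , -0.99613069,  0.0829083 ,  0.54913599],
       [-0.99952235, -0.0281993 ,  0.01264398,  0.02519   ],
       [-0.0102571 , -0.0832373 , -0.99647697,  0.75338453],
       [ 0.        ,  0.        ,  0.        ,  1.        ]])}
```

View pics/side0.png

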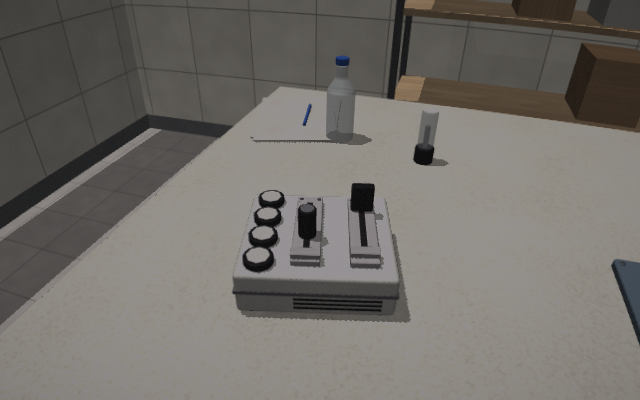

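View pics/top0.png

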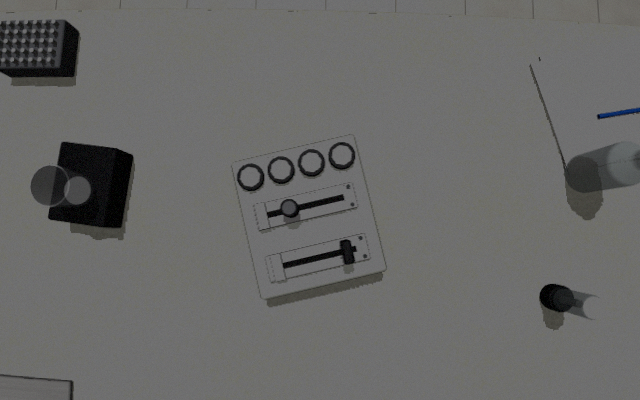

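Side view: round knob top at (307,208), flat bar at (362,197), and raised blocks at the near (world +y) ends, about (365,252). Top view: bar at (347,251), knob at (289,208), lock's block at about (275,268) on the left (+y). I'll enlarge to confirm.

Run:
```python
import cv2,numpy as np
t=cv2.imread('pics/top0.png');s=cv2.imread('pics/side0.png')
a=cv2.resize(t[180:300,240:390],None,fx=4,fy=4,interpolation=2)
b=cv2.resize(s[175:275,285:400],None,fx=4.8,fy=4.8,interpolation=2)
a=cv2.convertScaleAbs(a,alpha=2)
cv2.imwrite('pics/tc.png',a);cv2.imwrite('pics/sc.png',b)
```

```text
(no output)
```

View pics/tc.png

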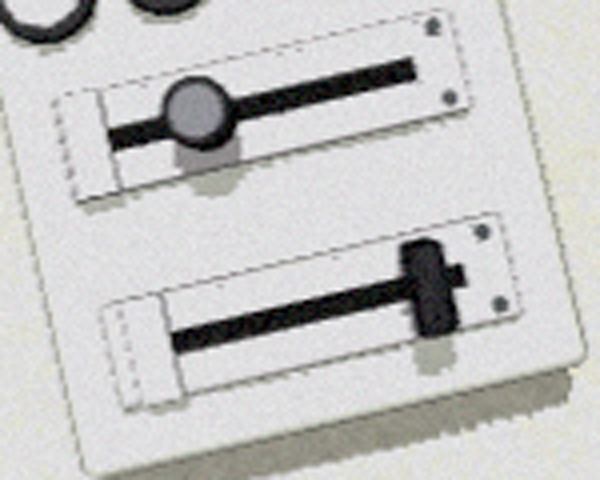

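View pics/sc.png

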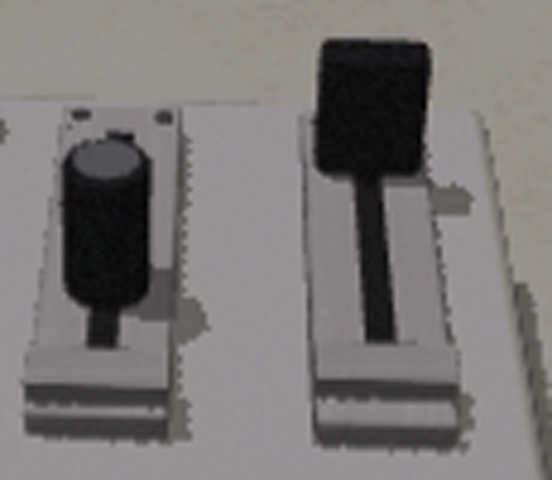

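Crops confirm it: both blocks are at the +y ends, with the lock block's near edge at top crop (162,293)–(185,402). The bar stands near the far end, its top's outer corner at top crop (459,328) and side crop (428,42). Next I triangulate.

Create h.py:
```python
import cv2,numpy as np
from station import ctrl, eyes, sense
def ray(n,uv):
    c=eyes.get_calibration(n);K=np.array([[c['fx'],0,c['cx']],[0,c['fy'],c['cy']],[0,0,1]])
    p=cv2.undistortPoints(np.array([[uv]],float),K,np.array([c['k1'],0,0,0,0]))[0,0]
    T=c['cam_to_world'];return T[:3,3],T[:3,:3]@np.array([p[0],p[1],1])
def plane(n,uv,z):
    o,d=ray(n,uv);return o+d*(z-o[2])/d[2]
def tri(a,b):
    o,d=ray('top',a);p,e=ray('side',b)
    k=np.linalg.lstsq(np.c_[d,-e],p-o,rcond=None)[0];A=o+d*k[0];B=p+e*k[1];return (A+B)/2,np.linalg.norm(A-B)
T=lambda u,v:((u+.5)/4-.5+240,(v+.5)/4-.5+180)
S=lambda u,v:((u+.5)/4.8-.5+285,(v+.5)/4.8-.5+175)
```

Run:
```python
from h import *
np.set_printoptions(precision=4,suppress=True)
print('bar corner low',tri(T(459,328),S(428,42)))
print('bar corner high-x back',tri(T(440,240),S(321,42)))
print('knob top',tri(T(195,110),S(108,158)))
print('block near top edge L',tri(T(185,402),S(454,346)));print('block near top R',tri(T(162,293),S(318,346)))
for p in((185,402),(162,293)):print('blk z.093',plane('top',T(*p),.093))
print('plate far end',plane('top',T(520,316),.085),plane('top',T(497,214),.085))
for p in((459,328),(440,240),(415,333)):print('bar z.1305',plane('top',T(*p),.1305))
t=cv2.imread('pics/top0.png').max(2)
print('slot dark');P=[]
for q in((200,335),(250,323),(300,313),(350,302)):print(plane('top',T(*q),.085))
# lamp heads
m=cv2.inRange(t,0,45)
```

```text
bar corner low (array([ 0.509 , -0.0194,  0.1294]), np.float64(0.0010957125713638256))
bar corner high-x back (array([ 0.5405, -0.0119,  0.1278]), np.float64(0.0008668532873829548))
knob top (array([0.5829, 0.0756, 0.1319]), np.float64(0.0007362827793763339))
block near top edge L (array([0.4778, 0.0792, 0.0922]), np.float64(0.0020920709816925186))
block near top R (array([0.5163, 0.089 , 0.0904]), np.float64(0.0008709580431030975))
blk z.093 [0.4769 0.0789 0.093 ]
blk z.093 [0.5168 0.0889 0.093 ]
plate far end [ 0.5118 -0.0453  0.085 ] [ 0.5498 -0.0358  0.085 ]
bar z.1305 [ 0.5096 -0.0192  0.1305]
bar z.1305 [ 0.5401 -0.0118  0.1305]
bar z.1305 [ 0.5074 -0.0039  0.1305]
slot dark
[0.5012 0.0748 0.085 ]
[0.5062 0.0561 0.085 ]
[0.5105 0.0374 0.085 ]
[0.5152 0.0187 0.085 ]
```

Triangulated heights are 0.128–0.132 for the bar and knob tops (0.1305 expected) and about 0.092 for the block top (0.093 expected). The track runs along (-0.243, 0.970). The bar centre is at (0.523, -0.009) and home at (0.499, 0.076), so travel is about 88 mm, within the stated 45–90. I'll grip the bar along the track, turning the tool -0.597 rad about its z.

The rows are not in the units I measure in: shifts go in cm and turns go in units of 0.25 rad. I convert before sending: -0.144 m is -14.4, -0.139 m is -13.9.

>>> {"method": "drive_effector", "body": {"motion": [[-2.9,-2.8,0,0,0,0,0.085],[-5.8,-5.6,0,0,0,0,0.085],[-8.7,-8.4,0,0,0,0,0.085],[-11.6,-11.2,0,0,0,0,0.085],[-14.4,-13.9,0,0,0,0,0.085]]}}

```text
refused: motion[0]: [-2.9, -2.8, 0, 0, 0, 0, 0.085] is too long (schema: maxItems 3). Nothing was moved.
```

The call was refused and nothing moved: it wants rows with the three-number parts in brackets of their own. Same move again in that form.

>>> {"method": "drive_effector", "body": {"motion": [[[-2.9,-2.8,0],[0,0,0],0.085],[[-5.8,-5.6,0],[0,0,0],0.085],[[-8.7,-8.4,0],[0,0,0],0.085],[[-11.6,-11.2,0],[0,0,0],0.085],[[-14.4,-13.9,0],[0,0,0],0.085]]}}

```text
t: 0.52
ee_pos: [0.3114, 0.4281, 0.2529]
ee_rot: [[-0.939, 0.344, -0.0], [0.344, 0.939, -0.001], [-0.0, -0.001, -1.0]]
ft_force: [0.8, 1.1, -0.4]
width: 0.0852
grasp_force: 0.0
```

>>> {"method": "drive_effector", "body": {"motion": [[[-2.9,-2.8,0],[0,0,0],0.085],[[-5.8,-5.6,0],[0,0,0],0.085],[[-8.7,-8.4,0],[0,0,0],0.085],[[-11.6,-11.2,0],[0,0,0],0.085],[[-14.4,-13.9,0],[0,0,0],0.085]]}}

```text
t: 0.93
ee_pos: [0.3986, 0.2482, 0.2532]
ee_rot: [[-0.939, 0.344, -0.0], [0.344, 0.939, -0.0], [0.0, -0.0, -1.0]]
ft_force: [0.5, -0.3, -0.3]
width: 0.085
grasp_force: 0.0
```

>>> {"method": "drive_effector", "body": {"motion": [[[-2.9,-2.8,0],[0,0,-0.48],0.085],[[-5.8,-5.6,0],[0,0,-0.96],0.085],[[-8.7,-8.4,0],[0,0,-1.44],0.085],[[-11.6,-11.2,0],[0,0,-1.92],0.085],[[-14.4,-13.9,0],[0,0,-2.388],0.085]]}}

```text
t: 1.35
ee_pos: [0.4761, 0.09, 0.2532]
ee_rot: [[-0.983, -0.183, -0.0], [-0.183, 0.983, 0.0], [0.0, 0.0, -1.0]]
ft_force: [0.2, 0.1, -1.6]
width: 0.0848
grasp_force: 0.0
```

Add to h.py:
```python
def go(target,u=(-.243,.970)):
    s=sense();R=s['ee_rot'];print(s['t'],s['ee_pos'].round(4) if hasattr(s['ee_pos'],'round') else s['ee_pos'])
    R=np.array(R);y=R[:2,1];print('move tool',(R.T@(np.array(target)-s['ee_pos'])).round(4),'rz',-np.round(np.arctan2(y[0]*u[1]-y[1]*u[0],y@np.array(u)),3),'q',np.round(s['qpos'],2),'F',np.round(s['ft_force'],1),'w',round(s['width'],4))
```

```bash
python3 -c "
from h import *
go((.523,-.0088,.25))"
```

```text
1.35 [0.4761 0.09   0.2532]
move tool [-0.0281 -0.1057  0.0032] rz -0.061 q [-0.41  0.25  0.16  1.97 -0.05  0.92  1.52] F [ 0.2  0.1 -1.6] w 0.0848
```

In the tool's units: -0.08 m is -8, -0.06 m is -6.

>>> {"method": "drive_effector", "body": {"motion": [[[-0.9,-3,0],[0,0,0],0.085],[[-1.8,-6,0],[0,0,0],0.085],[[-2.2,-8,0],[0,0,0],0.085],[[-2.2,-8,0],[0,0,0],0.085],[[-2.2,-8,0],[0,0,0],0.085]], "quiet": true}}

```text
ok
```

```bash
python3 -c "
from h import *
go((.523,-.0088,.126))"
```

```text
1.7667 [0.5116 0.0157 0.253 ]
move tool [-0.007 -0.026  0.127] rz -0.07 q [-0.28  0.3   0.2   1.91 -0.07  0.94  1.7 ] F [ 0.   0.5 -0.1] w 0.085
```

In the tool's units: 0.05 m is 5, 0.03 m is 3, -0.07 rad is -0.28.

>>> {"method": "drive_effector", "body": {"motion": [[[-0.7,-2.6,0],[0,0,-0.28],0.085],[[-0.7,-2.6,0],[0,0,-0.28],0.085],[[-0.7,-2.6,3],[0,0,-0.28],0.085],[[-0.7,-2.6,5],[0,0,-0.28],0.085],[[-0.7,-2.6,5],[0,0,-0.28],0.085]], "quiet": true}}

```text
ok
```

Run:
```python
from h import *
go((.523,-.0088,.126))
cv2.imwrite('pics/side1.png',cv2.resize(eyes.camera('side')[100:300,220:470,::-1],None,fx=2.5,fy=2.5))
```

```text
2.1833 [ 0.5201 -0.0061  0.1998]
move tool [-0.0026 -0.0034  0.0738] rz 0.005 q [-0.22  0.39  0.19  1.93 -0.1   0.83  1.84] F [-1.5 -0.   0.2] w 0.0847
```

View pics/side1.png

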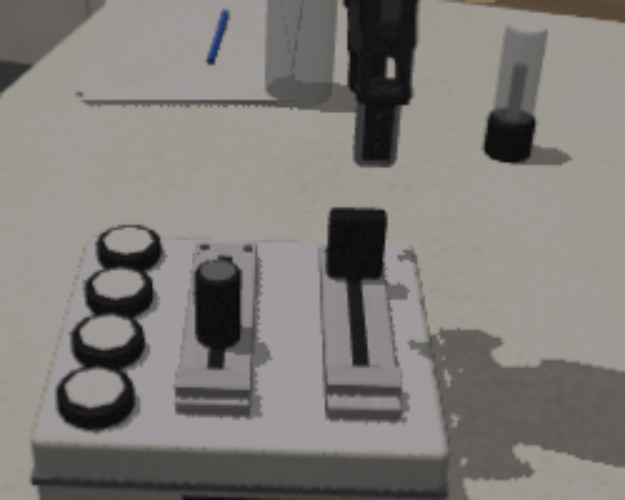

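The open fingers are above and behind the bar (front finger at crop (376,150), bar at (357,240)), lined up along the track. Descending.

>>> {"method": "drive_effector", "body": {"motion": [[[-0.3,-0.3,2],[0,0,0],0.085],[[-0.3,-0.3,4],[0,0,0],0.085],[[-0.3,-0.3,6],[0,0,0],0.085],[[-0.3,-0.3,7.3],[0,0,0],0.085],[[-0.3,-0.3,7.3],[0,0,0],0.085]]}}

```text
t: 2.65
ee_pos: [0.5258, -0.0087, 0.1293]
ee_rot: [[-0.969, -0.247, -0.003], [-0.247, 0.969, 0.0], [0.003, 0.001, -1.0]]
ft_force: [-0.8, -0.5, -0.2]
width: 0.085
grasp_force: 0.0
```

Run:
```python
from h import *
go((.523,-.0088,.126))
cv2.imwrite('pics/side2.png',cv2.resize(eyes.camera('side')[100:300,220:470,::-1],None,fx=2.5,fy=2.5))
```

```text
2.65 [ 0.5258 -0.0087  0.1293]
move tool [0.0028 0.0006 0.0033] rz 0.004 q [-0.2   0.51  0.16  1.96 -0.13  0.68  1.87] F [-0.8 -0.5 -0.2] w 0.085
```

View pics/side2.png

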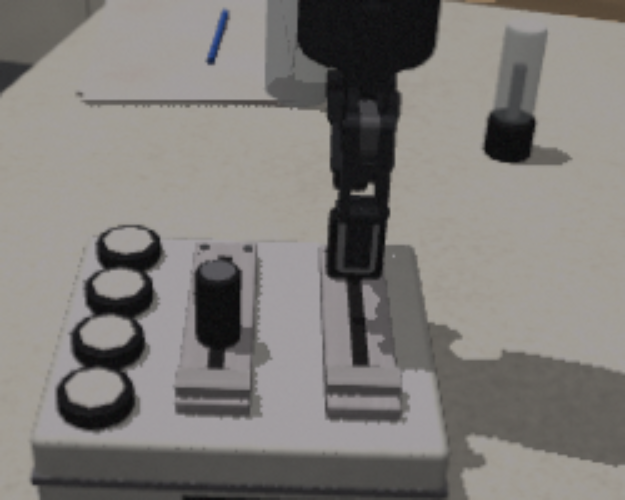

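The front finger at crop (355,245) is in front of the bar and centred on the track. Closing.

>>> {"method": "drive_effector", "body": {"motion": [[[0.2,0,0.2],[0,0,0],0],[[0.2,0,0.2],[0,0,0],0],[[0.2,0,0.2],[0,0,0],0],[[0.2,0,0.2],[0,0,0],0],[[0.2,0,0.2],[0,0,0],0]]}}

```text
t: 3.12
ee_pos: [0.5253, -0.0101, 0.1289]
ee_rot: [[-0.969, -0.246, 0.001], [-0.246, 0.969, 0.0], [-0.001, -0.0, -1.0]]
ft_force: [0.3, 0.3, -0.6]
width: 0.025
grasp_force: 0.0
```

>>> {"method": "drive_effector", "body": {"motion": [[[0,0,0],[0,0,0],0],[[0,0,0],[0,0,0],0],[[0,0,0],[0,0,0],0]]}}

```text
t: 3.37
ee_pos: [0.5252, -0.01, 0.1289]
ee_rot: [[-0.969, -0.247, 0.0], [-0.247, 0.969, 0.0], [-0.0, 0.0, -1.0]]
ft_force: [-1.7, 0.4, 7.0]
width: 0.0128
grasp_force: 59.6
```

```bash
python3 -c "
from h import *
go((.4988,.0761,.126))"
```

```text
3.3667 [ 0.5252 -0.01    0.1289]
move tool [0.0043 0.09   0.0029] rz 0.004 q [-0.2   0.51  0.16  1.97 -0.13  0.67  1.87] F [-1.7  0.4  7. ] w 0.0128
```

>>> {"method": "drive_effector", "body": {"motion": [[[0,0.8,0],[0,0,0],0],[[0,1.8,0],[0,0,0],0],[[0,2.8,0],[0,0,0],0],[[0,3.8,0],[0,0,0],0],[[0,4.8,0],[0,0,0],0]], "only": "pos|for|wid"}}

```text
ee_pos: [0.5129, 0.0362, 0.1289]
ft_force: [-1.9, -4.1, 9.4]
width: 0.013
grasp_force: 60.2
```

>>> {"method": "drive_effector", "body": {"motion": [[[0,0.8,0],[0,0,0],0],[[0,1.6,0],[0,0,0],0],[[0,2.4,0],[0,0,0],0],[[0,2.8,0],[0,0,0],0],[[0,2.8,0],[0,0,0],0]], "only": "pos|for|wid"}}

```text
ee_pos: [0.5052, 0.0647, 0.1288]
ft_force: [-4.0, 0.4, 10.4]
width: 0.0127
grasp_force: 60.5
```

```bash
python3 -c "
from h import *
go((.4988,.0761,.126))"
```

```text
4.2 [0.5052 0.0647 0.1288]
move tool [0.0034 0.0127 0.0028] rz 0.005 q [-0.34  0.49  0.16  2.01 -0.12  0.66  1.72] F [-4.   0.4 10.4] w 0.0127
```

In the tool's units: 0.013 m is 1.3, 0.011 m is 1.1.

>>> {"method": "drive_effector", "body": {"motion": [[[0,0.4,0],[0,0,0],0],[[0,0.8,0],[0,0,0],0],[[0,1.1,0],[0,0,0],0],[[0,1.3,0],[0,0,0],0],[[0,1.3,0],[0,0,0],0]], "only": "pos|for|wid"}}

```text
ee_pos: [0.5021, 0.0763, 0.1288]
ft_force: [-4.3, -1.5, 11.2]
width: 0.0127
grasp_force: 60.5
```

>>> {"method": "drive_effector", "body": {"motion": [[[0,0.2,0],[0,0,0],0],[[0,0.2,0],[0,0,0],0]], "only": "pos|for|wid"}}

```text
ee_pos: [0.5019, 0.0772, 0.1289]
ft_force: [-3.5, -6.3, 10.2]
width: 0.013
grasp_force: 60.5
```

>>> {"method": "drive_effector", "body": {"motion": [[[0,0.2,0],[0,0,0],0],[[0,0.3,0],[0,0,0],0],[[0,0.3,0],[0,0,0],0]], "only": "pos|for|wid"}}

```text
ee_pos: [0.5018, 0.0774, 0.1288]
ft_force: [-0.8, -11.2, 10.4]
width: 0.0132
grasp_force: 60.5
```

>>> {"method": "drive_effector", "body": {"motion": [[[0,0.2,0],[0,0,0],0],[[0,0.3,0],[0,0,0],0],[[0,0.3,0],[0,0,0],0]], "only": "pos|for|wid"}}

```text
ee_pos: [0.5018, 0.0776, 0.1289]
ft_force: [0.4, -18.8, 8.8]
width: 0.0128
grasp_force: 60.6
```

Hard contact: force rises to 19 N with no further motion, at the predicted home. I'll relax the push, open and lift.

In the tool's units: -0.004 m is -0.4.

>>> {"method": "drive_effector", "body": {"motion": [[[0,-0.4,0],[0,0,0],0],[[0,-0.4,0],[0,0,0],0.02],[[0,-0.4,0],[0,0,0],0.085],[[0,-0.4,0],[0,0,0],0.085],[[0,-0.4,0],[0,0,0],0.085]], "only": "pos|for|wid"}}

```text
ee_pos: [0.5019, 0.0809, 0.1282]
ft_force: [0.2, -0.1, -0.3]
width: 0.0557
grasp_force: 0.0
```

>>> {"method": "drive_effector", "body": {"motion": [[[0,0,0],[0,0,0],0.085],[[0,0,0],[0,0,0],0.085],[[0,0,0],[0,0,0],0.085]], "only": "pos|for|wid"}}

```text
ee_pos: [0.502, 0.0802, 0.1283]
ft_force: [0.0, 0.7, -0.1]
width: 0.0848
grasp_force: 0.0
```

In the tool's units: -0.14 m is -14, -0.11 m is -11.

>>> {"method": "drive_effector", "body": {"motion": [[[0,0,-2],[0,0,0],0.085],[[0,0,-5],[0,0,0],0.085],[[0,0,-8],[0,0,0],0.085],[[0,0,-11],[0,0,0],0.085],[[0,0,-14],[0,0,0],0.085]], "only": "pos|for"}}

```text
ee_pos: [0.5017, 0.0799, 0.2697]
ft_force: [0.7, 0.1, -0.2]
grasp_force: 0.0
```

>>> {"method": "drive_effector", "body": {"motion": [[[3,0,-2],[0,0,0],0.085],[[6,0,-2],[0,0,0],0.085],[[7,0,-2],[0,0,0],0.085],[[7,0,-2],[0,0,0],0.085]], "only": "pos|for"}}

```text
ee_pos: [0.4321, 0.0621, 0.2884]
ft_force: [-0.6, 1.0, -0.6]
grasp_force: 0.0
```

Run:
```python
from h import *
a=eyes.camera('side')[100:300,220:470,::-1]
b=eyes.camera('top')[120:320,220:400,::-1]
cv2.imwrite('pics/end.png',np.hstack([cv2.resize(a,(400,320)),cv2.convertScaleAbs(cv2.resize(b,(288,320)),alpha=2)]))
```

```text
(no output)
```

View pics/end.png

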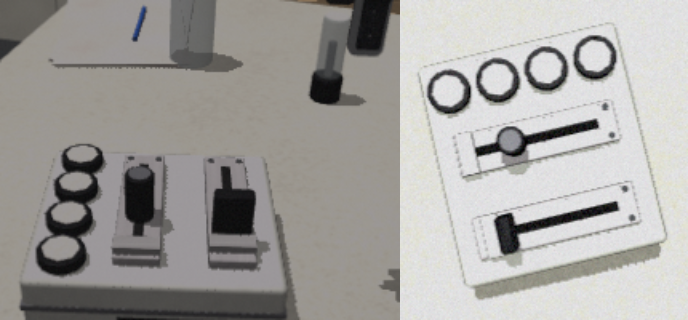

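The bar at (507,232) in the top half now stands against its stop block. The knob at (511,141) maps to (289,208), where it began, and the gripper is clear. Handing in.

```bash
python3 -c "
from station import ctrl, eyes, sense
print(ctrl.close_job())"
```

```text
the job is handed in; nothing more can be done
None
```

The transport lock is home against its stop block and released, the round knob is where it began in the final picture, and the job is handed in; the hand-in call returned no verdict.

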